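Close the test jig's control box and hold a sensor head down in its sprung cradle

ROBOT

A 6-joint arm with a two-finger parallel gripper is mounted at the origin on the work surface. World frame = base frame: x ahead of the robot, y to its left, z up, the work surface at z = 0. Lengths are in m, angles in rad, forces in N, time in s.
With the tool pointing down it reaches from about 0.3 to 0.875 m from the base axis. Payload 6.4 kg.
Tool frame: the origin (TCP) lies where the fingers leave the gripper's body, on its centre line; the fingertips stand 73 mm ahead of it and the grasp point (between the pads) lies 54 mm ahead of it (ctrl.pinch_z is the distance from the TCP to the grasp point, in m); z points along the fingers, y is the direction in which the jaws open and shut (so a half turn about z gives the same grasp; the last joint's range is limited). The gripper opens to 85 mm and grips with 20 to 120 N. Pads are 22 mm wide; open, the fingers measure 114 mm over their backs; the gripper's body (76 mm by 85 mm) begins 54 mm behind the grasp point. The pads swing forward as they close: fully open they stand 13 mm farther back than shut.
Start: joints at [-1.379, 0.181, 1.607, -0, 1.354, -0.206], TCP at [0.223, -0.53, 0.304] pointing down, gripper open.
Joint ranges: [-2.99, 2.99], [-0.89, 2.07], [0.3, 2.58], [-1.14, 4.28], [0, 2.63], [-3.12, 3.12]. Speed limits (rad/s): [2.57, 2.57, 3.01, 3.14, 3.14, 3.14].

INTERFACE

Orientations are given as a unit quaternion [w, x, y, z].
In Python, from bench import ctrl, camera, camera_model gives the robot as it stands.
- The arm moves only by the tool arm_command, never from a script. Its argument "series" is a list of rows, each a list of 7 numbers: the shift along the tool's x, y, z in m, then the turn, a rotation vector about the tool's x, y, z in degrees, then the finger opening in m, from 0 to 0.0854. In form: [[tx, ty, tz, rx, ry, rz, gripper], ...]. A call has exactly 5 rows; each row is the pose to reach, as a shift and turn from the pose commanded when the call began, along the tool's axes at that moment; what a row does not reach only later rows make up. A row lasts 1/10 s, in which the tool goes at most 50 mm and 8.59 degrees, less where a joint would pass 70% of its speed; a pose out of reach is approached as far as the arm can. A call with a gripper value outside its range is refused whole. The fingers move at their own pace and stop on an object; the grip force is fixed at half the most. Time passes only in rows, so rows that repeat a pose let the fingers close, or fill a call up. It gives the time, the measured TCP pose, the force and the opening at its end, in the units of the state.
- ctrl.get_obs(): the state, without advancing time (a new reading comes with each control period).
- camera(name): name is "scene" or "top" or "wrist"; returns (picture, depth): 420x560x3 uint8, red, green, blue; 420x560 float32, m along the optical axis (not along the pixel's ray), 0 where there is no reading.
- camera_model(name): a dict with "K" (3x3 intrinsics, pixels), "distortion" ([k1, k2, p1, p2, k3] as OpenCV has them; the pictures are not rectified), "position" and "attitude" of the camera in the world. Camera axes: x right, y down, z forward; pixel columns grow to the right and rows downward; lengths in m; the calibration is good to about 2 mm. A picture is of the moment at which its call begins: read the wrist's pose just before it. camera_model takes no time and is no camera call; for the wrist camera it gives the pose at the moment of the call.
- ctrl.hand_in(): hands the job in, once; it reports no verdict.
The state is a dict: "time_s": time; "q": joint angles; "dq": joint speeds; "joint_efforts": joint torques, N m; "eef_pos": TCP position; "eef_rot": TCP orientation; "wrist_force": force on the tool from outside, world axes, zero at the start; "torque": the same for the moment, N m; "opening": opening from 0.0 (shut) to 1.0 (fully open).
Only numpy, scipy, OpenCV 4.12 (cv2) and the standard library are available. Lean on these libraries where they do the work, as an engineer would, in place of code of your own. Each camera call takes 0.05 s, during which the arm holds its last target. There are 200 camera calls.

TASK

The test jig's control box stands open: first lower its hinged cover gently until it is fully closed. Then pick up the round sensor head by its neck, seat it upright, globe down, in the sprung ring of the test cradle and press it straight down, without ramming it, until the ring is flush with the rim of the collar around it. Finish while holding it there: keep the head gripped and the ring pressed down, with the cradle touched only by the head and everything else on the bench left where it was.

Things in the scene. Friction and masses are not known exactly. Their poses are not given: they have to be found in the camera images.
- box: grey control box fixed to the bench, open on top, 160 (x) x 200 (y) x 70 mm tall, a circuit board inside; origin under its centre; its +x side is the hinge side, its -x side the front. It may stand on the left or the right, turned by up to 0.3 rad
- cover (a joint): angle of the control box's cover, rad: 0 = closed flat on the box, growing as it opens (it starts partly open, between 0.7 and 1.25). The hinge is stiff: the cover stays where it is left, and about 0.1 to 0.2 N m about the hinge moves it down
- cover_hinge (a point): middle of the cover's hinge line, on the top of the box's far rim; the hinge line runs along the box's y axis. At angle q the cover runs from here, in the box's x-z plane, along (-cos q, 0, sin q); its underside passes through this point. Its own frame turns with the cover (own -x runs from the hinge to the front edge, own z out of its upper face)
- cover_front (a point): middle of the cover's front edge, on its upper face, 160 mm from the hinge. The cover is a flat grey plate 160 x 200 x 6 mm, without a knob; a black thumb tab of the same thickness, 60 mm wide, juts 20 mm farther beyond this edge
- head_center (a point): the sensor head, loose, half-way up on its axis (58 mm above its underside), own z up along the neck: a grey globe 64 mm across (centre 34 mm above the underside) on a short black foot 36 mm across, with a straight aluminium neck 28 mm across that rises from the globe (about 63 mm above the underside) to the top at 116 mm. 0.14 to 0.26 kg. It starts standing on the bench in the middle, before or behind the motor
- cradle: test cradle fixed to the bench: aluminium plate 130 x 130 x 10 mm with a dark upright collar 100 mm across (inside 88 mm); origin under its centre. It stands on the side of the bench opposite to the control box
- collar_rim (a point): centre of the collar's upper rim, 55 mm above the bench, on the vertical axis of collar and ring
- ring_top (a point): centre of the upper face of the white sprung ring in the collar; moves with the ring. The ring is 84 mm across outside, 52 mm inside, 8 mm thick; untouched its face stands 18 mm above the collar's rim. The globe settles in the hole with the head's half-way point 43 mm above this face and the foot hanging through, clear of the bottom
- ring (a joint): how far the ring is pressed down, m: 0 = up, 0.018 = flush with the collar's rim, 0.020 = its stop. The spring needs about 5 N to start moving (the head's weight alone does not sink it) and about 12 N at flush
- motor: bystander: small upright electric motor, steel-dark cylinder 42 mm across, 79 mm tall with its thin shaft; origin under its centre
- tape: bystander: black tape roll lying flat, 90 mm across, 24 mm tall; origin under its centre
- screwdriver: bystander: screwdriver lying at the back; origin under its middle
- profile: bystander: offcut of aluminium profile, 150 x 20 x 20 mm, lying at the back; origin under its centre
- wheel: bystander: rubber-tyred wheel lying flat at the back, 70 mm across, 28 mm tall; origin under its centre
- mug: bystander: white mug, 80 mm across, 95 mm tall; origin under its centre
- can: bystander: plain aluminium can, 52 mm across, 130 mm tall; origin under its centre
Mind the look-alikes: they are no part of the job. Leave any green or red look-alike of the part that bears head_center alone.

How it is judged:
By the outcome, as a careful person would: the job done as asked, in the order asked, and still so for the second after the job is handed in, while the arm keeps its last pose, push and grip.
It also fails if it takes over 58 s, if anything falls off the work surface, if the arm or the gripper's body presses on something with over 40 N, if the wrist force passes 120 N, or if a joint passes its speed limit or range.

## Working session

There is one attempt and no reset: what is moved stays moved. The work goes in short steps, Python scripts to look and compute and a tool call to move; the robot and the scene stay as the last step left them, time stands still between calls to the robot, and variables do not carry over. Pictures are saved under pics/ and viewed, about 8 in all and at most 12, crops included, and the job is handed in when it is done.

Besides the shell and the picture viewer there is one more tool, called after "Request:" as a command line: name --pt "numbers of a row" for each row, then --argument value for the rest. arm_command: Moves the arm, as the interface text tells. Its arguments: {"type":"object","properties":{"series":{"type":"array","items":{"type":"array","items":{"type":"number"}}}},"required":["series"]}

```bash
ls; mkdir -p pics
cat > h.py <<'E'
import numpy as np, cv2
from scipy.spatial.transform import Rotation as R
from bench import ctrl, camera, camera_model
def rot(q): return R.from_quat([q[1],q[2],q[3],q[0]])
def cam(name):
    m=camera_model(name); a=np.array(m["attitude"],float)
    Rm=a if a.shape==(3,3) else rot(a).as_matrix()
    p,d=camera(name); return p,d,np.array(m["K"],float),np.array(m["distortion"],float),np.array(m["position"],float),Rm
def ray(px,c):
    u=cv2.undistortPoints(np.array(px,float).reshape(-1,1,2),c[2],c[3]).reshape(-1,2)
    return np.c_[u,np.ones(len(u))]@c[5].T
def on_plane(px,c,z):
    r=ray(px,c); return c[4]+r*((z-c[4][2])/r[:,2])[:,None]
def depth_pts(px,c):
    px=np.array(px).reshape(-1,2); d=c[1][px[:,1].astype(int),px[:,0].astype(int)]
    return c[4]+ray(px,c)*d[:,None]
def cloud(c):
    v,u=np.mgrid[0:420,0:560]; px=np.c_[u.ravel(),v.ravel()]
    return depth_pts(px,c).reshape(420,560,3)
def save(n,p): cv2.imwrite(f"pics/{n}.png",p[:,:,::-1])
E
python3 - <<'E'
from h import *
import pickle
for n in("scene","top"):
    c=cam(n); pickle.dump(c,open(n+".pkl","wb")); save(n,c[0]); print(n,c[4],c[5].round(3).tolist(),c[2].tolist(),(c[1]>0).mean())
print(ctrl.get_obs()); print(ctrl.pinch_z)
E
```

```text
pics
scene [1.37798648 0.58409755 1.21571046] [[-0.619, 0.591, -0.518], [0.785, 0.482, -0.388], [0.02, -0.647, -0.762]] [[455.67773009903397, 0.0, 276.20344250036453], [0.0, 455.67773009903397, 210.90427775805347], [0.0, 0.0, 1.0]] 0.9957908163265307
top [ 0.47524383 -0.00349769  1.68462797] [[0.02, -0.997, 0.07], [-1.0, -0.019, 0.008], [-0.007, -0.071, -0.997]] [[513.7995157947804, 0.0, 284.737083012018], [0.0, 513.7995157947804, 217.28027359346763], [0.0, 0.0, 1.0]] 0.9957738095238096
{'time_s': 0.1, 'q': array([-1.37930638e+00,  1.81494813e-01,  1.60789920e+00, -7.09142359e-06,
        1.35382972e+00, -2.06311287e-01]), 'dq': array([ 0.00057674, -0.0018487 , -0.00226441, -0.00059352,  0.00064363,
       -0.00159514]), 'joint_efforts': array([ 7.24385682e-04, -4.45876408e+01, -3.52235985e+01, -1.85338490e-04,
        4.17193995e-03, -1.34900662e-05]), 'eef_pos': array([ 0.22268366, -0.52970856,  0.30306264]), 'eef_rot': array([-8.15538274e-04,  9.80283922e-01,  1.97592427e-01,  2.58174204e-06]), 'wrist_force': array([ 0.04425948,  0.40980104, -0.01928017]), 'torque': array([-0.03446386,  0.02126822, -0.02208338]), 'opening': 0.9992941333606528}
0.0539
```

View pics/scene.png

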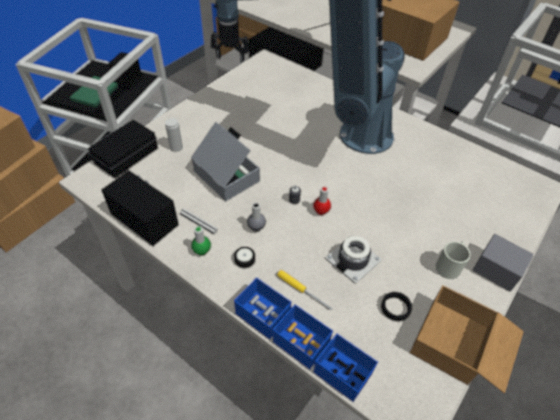

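View pics/top.png

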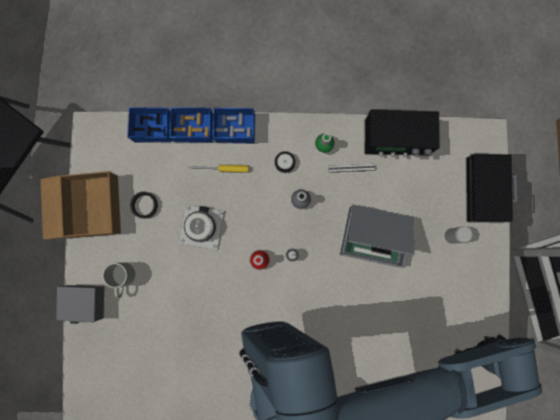

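The grey head is at top (302,199) and scene (256,218). The look-alikes are red at top (260,260) and green at (325,143). The motor is at top (292,255), the cradle at (200,226), and the box, with its open cover, at (378,235).

Run:
```python
from h import *
import pickle
c=pickle.load(open("top.pkl","rb")); s=pickle.load(open("scene.pkl","rb"))
P=cloud(c)
def reg(u0,u1,v0,v1,zmin,zmax):
    Q=P[v0:v1,u0:u1].reshape(-1,3); m=(Q[:,2]>zmin)&(Q[:,2]<zmax); return Q[m]
print("bench z",np.median(P[280:290,150:220,2]))
# head
for n,b in dict(head=(285,320,185,213),red=(245,275,245,275),motor=(283,302,245,265),cradle=(178,228,203,250)).items():
    Q=reg(*b,0.01,0.4); zt=Q[:,2].max(); T=Q[Q[:,2]>zt-0.012]; print(n,len(Q),zt.round(3),Q.mean(0).round(4),"top",T.mean(0).round(4),np.ptp(T,axis=0).round(3))
# collar / ring circles
Q=reg(178,228,203,250,0.062,0.09); print("ring",len(Q),Q.mean(0),((Q.max(0)+Q.min(0))/2).round(4),np.ptp(Q,axis=0))
Q=reg(178,228,203,250,0.045,0.09); print("collar",len(Q),((Q.max(0)+Q.min(0))/2).round(4),np.ptp(Q,axis=0))
# cover plane
Q=reg(335,425,195,275,0.075,0.35)
for i in range(4):
    m=Q.mean(0); w,v,vt=np.linalg.svd(Q-m); n=vt[2]*np.sign(vt[2][2]); r=(Q-m)@n; Q=Q[abs(r)<0.006] if i else Q[abs(r)<0.015]
print("cover",len(Q),m.round(4),n.round(4),"q",np.arccos(n[2]).round(3),"yaw",np.arctan2(-n[1],-n[0]).round(3), Q.min(0).round(3),Q.max(0).round(3))
h=np.array([n[0],n[1],0]);h/=np.linalg.norm(h); e=np.array([-n[2]*h[0],-n[2]*h[1],np.hypot(n[0],n[1])]); y=np.cross(n,e)
a=(Q-m)@e;b=(Q-m)@y
for nm,val in(("e",a),("y",b)): print(nm,np.percentile(val,[0,1,50,99,100]).round(4))
print("edge vecs",e,y)
```

```text
bench z -0.0015573008845648495
head 313 0.122 [ 0.6486 -0.0389  0.0652] top [ 0.6516 -0.0389  0.1162] [0.025 0.025 0.011]
red 315 0.126 [0.4545 0.0878 0.0642] top [0.4553 0.0891 0.1177] [0.024 0.025 0.012]
motor 134 0.079 [ 0.4714 -0.0146  0.0558] top [ 0.4716 -0.0165  0.0718] [0.019 0.016 0.012]
cradle 953 0.083 [0.557  0.281  0.0417] top [0.5577 0.2844 0.0743] [0.083 0.08  0.012]
ring 328 [0.55576759 0.28522485 0.07156668] [0.5566 0.2854 0.0727] [0.08931876 0.08132604 0.02119722]
collar 492 [0.5573 0.2851 0.0642] [0.09685492 0.09554971 0.038184  ]
cover 2472 [ 0.55   -0.2852  0.1323] [ 0.6363 -0.1245  0.7613] q 0.705 yaw 2.948 [ 0.476 -0.395  0.075] [ 0.631 -0.178  0.197]
e [-0.0886 -0.0849  0.0009  0.0878  0.0935]
y [-0.0989 -0.097  -0.0004  0.0984  0.1016]
edge vecs [-0.74712733  0.14622411  0.64839745] [-0.1920711  -0.98138101  0.        ]
```

Request:
arm_command --pt "0.044 -0.015 0 0 0 0 0" --pt "0.088 -0.031 0 0 0 0 0" --pt "0.132 -0.046 0 0 0 0 0" --pt "0.176 -0.062 0 0 0 0 0" --pt "0.22 -0.077 0 0 0 0 0"

```text
time_s: 0.6
eef_pos: [0.3967, -0.3723, 0.3035]
eef_rot: [-0.0, 0.98, 0.197, -0.0]
wrist_force: [0.2, -1.1, 0.7]
opening: 0.145
```

Request:
arm_command --pt "0.035 -0.012 0 0 0 8 0" --pt "0.07 -0.024 0 0 0 16 0" --pt "0.105 -0.036 0 0 0 24 0" --pt "0.137 -0.048 0 0 0 32 0" --pt "0.137 -0.048 0 0 0 34 0"

```text
time_s: 1.1
eef_pos: [0.5057, -0.2733, 0.3034]
eef_rot: [-0.001, 0.995, -0.098, 0.0]
wrist_force: [0.0, -1.6, -0.5]
opening: -0.0
```

Request:
arm_command --pt "0 0 0 0 0 0 0" --pt "0 0 0 0 0 0 0" --pt "0 0 0.01 0 0 0 0" --pt "0 0 0.02 0 0 0 0" --pt "0 0 0.03 0 0 0 0"

```text
time_s: 1.6
eef_pos: [0.5028, -0.2769, 0.2725]
eef_rot: [-0.0, 0.995, -0.098, -0.0]
wrist_force: [-0.1, 0.0, -0.8]
opening: 0.004
```

Request:
arm_command --pt "0 0 0.005 0 0 0 0" --pt "0 0 0.01 0 0 0 0" --pt "0 0 0.015 0 0 0 0" --pt "0 0 0.02 0 0 0 0" --pt "0 0 0.025 0 0 0 0"

```text
time_s: 2.1
eef_pos: [0.5037, -0.2767, 0.2489]
eef_rot: [0.0, 0.995, -0.098, 0.0]
wrist_force: [-0.4, 0.5, 1.0]
opening: -0.0
```

Request:
arm_command --pt "0 0 0.005 0 0 0 0" --pt "0 0 0.01 0 0 0 0" --pt "0 0 0.015 0 0 0 0" --pt "0 0 0.02 0 0 0 0" --pt "0 0 0.025 0 0 0 0"

```text
time_s: 2.6
eef_pos: [0.5034, -0.2766, 0.2235]
eef_rot: [0.0, 0.995, -0.098, -0.0]
wrist_force: [-0.0, -0.2, 0.7]
opening: 0.005
```

Request:
arm_command --pt "0 0 0.005 0 0 0 0" --pt "0 0 0.01 0 0 0 0" --pt "0 0 0.015 0 0 0 0" --pt "0 0 0.02 0 0 0 0" --pt "0 0 0.025 0 0 0 0"

```text
time_s: 3.1
eef_pos: [0.5034, -0.2766, 0.1985]
eef_rot: [-0.0, 0.995, -0.098, -0.0]
wrist_force: [-0.7, 0.3, 1.2]
opening: -0.001
```

Request:
arm_command --pt "0 0 0.005 0 0 0 0" --pt "0 0 0.01 0 0 0 0" --pt "0 0 0.015 0 0 0 0" --pt "0 0 0.02 0 0 0 0" --pt "0 0 0.025 0 0 0 0"

```text
time_s: 3.6
eef_pos: [0.5034, -0.2766, 0.1734]
eef_rot: [-0.0, 0.995, -0.098, -0.0]
wrist_force: [-0.7, -0.3, 1.6]
opening: -0.001
```

Request:
arm_command --pt "0 0 0.003 0 0 0 0" --pt "0 0 0.006 0 0 0 0" --pt "0 0 0.009 0 0 0 0" --pt "0 0 0.012 0 0 0 0" --pt "0 0 0.015 0 0 0 0"

```text
time_s: 4.1
eef_pos: [0.5035, -0.2766, 0.1587]
eef_rot: [0.0, 0.995, -0.098, 0.0]
wrist_force: [-1.0, 0.1, 0.6]
opening: -0.002
```

Request:
arm_command --pt "0 0 0.002 0 0 0 0" --pt "0 0 0.004 0 0 0 0" --pt "0 0 0.006 0 0 0 0" --pt "0 0 0.008 0 0 0 0" --pt "0 0 0.009 0 0 0 0"

```text
time_s: 4.6
eef_pos: [0.5034, -0.2766, 0.1497]
eef_rot: [-0.0, 0.995, -0.098, -0.0]
wrist_force: [0.2, -0.3, 0.7]
opening: 0.002
```

Request:
arm_command --pt "0 0 0.0005 0 0 0 0" --pt "0 0 0.001 0 0 0 0" --pt "0 0 0.0015 0 0 0 0" --pt "0 0 0.002 0 0 0 0" --pt "0 0 0.002 0 0 0 0"

```text
time_s: 5.1
eef_pos: [0.5035, -0.2766, 0.1491]
eef_rot: [0.0, 0.995, -0.098, -0.0]
wrist_force: [-5.4, 2.6, 10.2]
opening: 0.001
```

Request:
arm_command --pt "0 0 -0.02 0 0 0 0" --pt "0 0 -0.06 0 0 0 0" --pt "0 0 -0.1 0 0 0 0.04" --pt "0 0 -0.14 0 0 0 0.085" --pt "0 0 -0.152 0 0 0 0.085"

```text
time_s: 5.6
eef_pos: [0.505, -0.2777, 0.3053]
eef_rot: [0.002, 0.995, -0.098, 0.004]
wrist_force: [0.1, -0.4, 0.8]
opening: 0.506
```

Request:
arm_command --pt "0.015 -0.042 0 0 0 0 0.085" --pt "0.03 -0.084 0 0 0 0 0.085" --pt "0.046 -0.126 0 0 0 0 0.085" --pt "0.06 -0.168 0 0 0 0 0.085" --pt "0.075 -0.21 0 0 0 0 0.085"

```text
time_s: 6.1
eef_pos: [0.6183, -0.0834, 0.2991]
eef_rot: [-0.0, 0.995, -0.098, -0.0]
wrist_force: [1.1, 0.3, 0.2]
opening: 1.0
```

Request:
arm_command --pt "0.012 -0.026 0 0 0 0 0.085" --pt "0.023 -0.052 0 0 0 0 0.085" --pt "0.023 -0.052 0 0 0 0 0.085" --pt "0.023 -0.052 0 0 0 0 0.085" --pt "0.023 -0.052 0 0 0 0 0.085"

```text
time_s: 6.6
eef_pos: [0.65, -0.0393, 0.2993]
eef_rot: [0.0, 0.995, -0.098, -0.001]
wrist_force: [0.3, -0.3, 0.4]
opening: 0.993
```

Run:
```python
from h import *
import pickle
o=ctrl.get_obs(); print(o["eef_pos"],o["eef_rot"])
w=cam("wrist"); s=cam("scene"); t=cam("top")
pickle.dump((w,s,t),open("a.pkl","wb"))
print(w[4],w[5].round(3).tolist(),(w[1]>0).mean())
cv2.imwrite("pics/a.png",np.hstack([cv2.resize(w[0],(440,330)),cv2.resize(s[0][90:270,150:310],(293,330))])[:,:,::-1])
P=cloud(t);Q=P[195:275,335:425].reshape(-1,3);Q=Q[(Q[:,2]>.05)]
print("cover z pct",np.percentile(Q[:,2],[1,10,50,90,99]).round(4), Q.max(0),Q.min(0))
P=cloud(w);m=(P[:,:,2]>.095)&(P[:,:,2]<.13)&(np.hypot(P[:,:,0]-.65,P[:,:,1]+.039)<.04)
v,u=np.nonzero(m);Q=P[m];print("neck",len(Q),Q.mean(0) if len(Q) else 0,(Q.max(0)+Q.min(0))/2,np.ptp(Q,axis=0),u.mean(),v.mean())
```

```text
[ 0.65002043 -0.03934237  0.29931383] [ 1.15436484e-04  9.95189580e-01 -9.79664307e-02 -5.14485684e-04]
[ 0.72525082 -0.05546984  0.36971875] [[-0.196, -0.934, -0.298], [-0.981, 0.187, 0.059], [0.0, 0.304, -0.953]] 0.9958928571428571
cover z pct [0.065  0.0702 0.0752 0.0801 0.0873] [ 0.63247331 -0.00349769  1.68462797] [ 0.43504993 -0.39500761  0.05045861]
neck 1187 [ 0.65480743 -0.04284307  0.11534091] [ 0.65294859 -0.04245201  0.10750663] [0.02695212 0.02734933 0.02491367] 281.49705139005897 204.32097725358045
```

View pics/a.png

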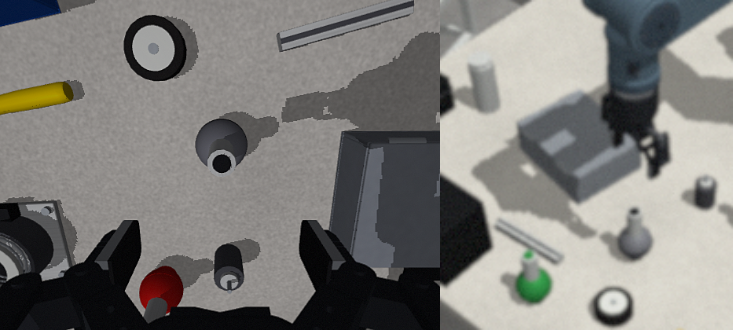

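The right-hand crop shows the cover flat on the box. Depth gives a median z of 0.075 for the cover, which is the closed height. The close view shows the grey globe with its bare neck at wrist px (281,206), between the jaws, so this is the right head. Next I descend.

Request:
arm_command --pt "0.003 0.001 0.03 0 0 0 0.085" --pt "0.003 0.001 0.06 0 0 0 0.085" --pt "0.003 0.001 0.09 0 0 0 0.085" --pt "0.003 0.001 0.115 0 0 0 0.085" --pt "0.003 0.001 0.135 0 0 0 0.085"

```text
time_s: 7.25
eef_pos: [0.6524, -0.0409, 0.1631]
eef_rot: [-0.0, 0.995, -0.098, -0.001]
wrist_force: [0.3, 0.0, -1.5]
opening: 0.994
```

Request:
arm_command --pt "0 0 0.008 0 0 0 0.085" --pt "0 0 0.016 0 0 0 0.085" --pt "0 0 0.016 0 0 0 0.06" --pt "0 0 0.016 0 0 0 0.045" --pt "0 0 0.016 0 0 0 0.036"

```text
time_s: 7.75
eef_pos: [0.654, -0.0404, 0.1502]
eef_rot: [0.0, 0.995, -0.098, 0.001]
wrist_force: [0.5, 1.0, -0.1]
opening: 0.511
```

Request:
arm_command --pt "0 0 0 0 0 0 0.028" --pt "0 0 0 0 0 0 0.02" --pt "0 0 0 0 0 0 0.01" --pt "0 0 0 0 0 0 0" --pt "0 0 0 0 0 0 0"

```text
time_s: 8.25
eef_pos: [0.6539, -0.0405, 0.1501]
eef_rot: [0.0, 0.995, -0.098, 0.001]
wrist_force: [-2.3, -1.2, 6.5]
opening: 0.315
```

Request:
arm_command --pt "0 0 -0.01 0 0 0 0" --pt "0 0 -0.03 0 0 0 0" --pt "0 0 -0.06 0 0 0 0" --pt "0 0 -0.09 0 0 0 0" --pt "0 0 -0.12 0 0 0 0"

```text
time_s: 8.75
eef_pos: [0.6528, -0.0398, 0.2698]
eef_rot: [-0.0, 0.995, -0.098, -0.001]
wrist_force: [0.3, 0.1, -1.5]
opening: 0.313
```

Request:
arm_command --pt "-0.01 -0.02 0 0 0 0 0" --pt "-0.03 -0.055 0 0 0 0 0" --pt "-0.05 -0.095 0 0 0 0 0" --pt "-0.07 -0.135 0 0 0 0 0" --pt "-0.09 -0.17 0 0 0 0 0"

```text
time_s: 9.25
eef_pos: [0.5969, 0.1461, 0.2688]
eef_rot: [-0.0, 0.995, -0.098, -0.0]
wrist_force: [0.2, -0.1, -1.9]
opening: 0.315
```

Request:
arm_command --pt "-0.02 -0.035 0 0 0 0 0" --pt "-0.04 -0.075 0 0 0 0 0" --pt "-0.055 -0.105 0 0 0 0 0" --pt "-0.064 -0.12 0 0 0 0 0" --pt "-0.069 -0.13 0 0 0 0 0"

```text
time_s: 9.75
eef_pos: [0.5547, 0.2863, 0.2687]
eef_rot: [0.0, 0.995, -0.097, -0.0]
wrist_force: [0.1, -0.0, -1.7]
opening: 0.314
```

Run:
```python
from h import *
import pickle
o=ctrl.get_obs(); print(o["eef_pos"],o["eef_rot"],o["wrist_force"])
w=cam("wrist"); s=cam("scene"); t=cam("top")
pickle.dump((w,s,t),open("b.pkl","wb"))
cv2.imwrite("pics/b.png",np.hstack([cv2.resize(w[0],(440,330)),cv2.resize(s[0][180:300,300:420],(330,330))])[:,:,::-1])
```

```text
[0.55468291 0.28631129 0.26872166] [ 1.41573664e-04  9.95304341e-01 -9.67941938e-02 -3.65114493e-04] [ 0.1279968  -0.0421346  -1.67945116]
```

View pics/b.png

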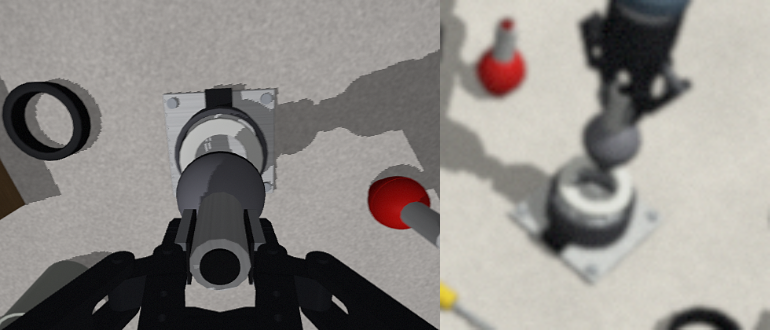

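Run:
```python
from h import *
import pickle
from scipy.optimize import least_squares
w,s,t=pickle.load(open("b.pkl","rb"))
for n,c in(("wrist",w),("scene",s)):
    P=cloud(c)
    m=(P[...,2]>.11)&(P[...,2]<.19)&(np.hypot(P[...,0]-.555,P[...,1]-.286)<.045)
    Q=P[m]; hi=Q[(Q[:,2]<.175)]
    if n=="scene": hi=hi[hi[:,2]<.172]
    f=least_squares(lambda x:np.linalg.norm(hi-x,axis=1)-.032,[.555,.286,.15],loss="soft_l1",f_scale=.003); print(n,"globe",len(hi),f.x.round(4),abs(f.fun).mean().round(4))
    m=(P[...,2]>.185)&(P[...,2]<.24)&(np.hypot(P[...,0]-.555,P[...,1]-.286)<.017); 
    for z0,zt,lab in((.066,.08,"ring"),(.049,.06,"rim")):
        m=(P[...,2]>z0)&(P[...,2]<zt)&(np.hypot(P[...,0]-.557,P[...,1]-.285)<.07); Q=P[m]
        # outermost points per angle
        a=np.arctan2(Q[:,1]-.285,Q[:,0]-.557); r=np.hypot(Q[:,1]-.285,Q[:,0]-.557); b=(a*18/np.pi).astype(int)
        E=np.array([Q[b==k][np.argmax(r[b==k])] for k in np.unique(b) if (b==k).sum()>4]); R0=.042 if lab=="ring" else .05
        E=E[(abs(np.hypot(E[:,0]-.557,E[:,1]-.285)-R0)<.008)]
        if len(E)>5:
            f=least_squares(lambda x:np.hypot(E[:,0]-x[0],E[:,1]-x[1])-R0,[.557,.285],loss="soft_l1",f_scale=.002); print(n,lab,len(E),f.x.round(4),abs(f.fun).mean().round(4),E[:,2].mean().round(4))
# ring in original views
for n in("top","scene"):
    c=pickle.load(open(n+".pkl","rb")); hsv=cv2.cvtColor(c[0],cv2.COLOR_RGB2HSV)
    P=cloud(c); m=((P[...,2]>.064)&(P[...,2]<.085)&(np.hypot(P[...,0]-.557,P[...,1]-.285)<.055)).astype(np.uint8)
    cs,_=cv2.findContours(m,0,1); k=max(cs,key=cv2.contourArea).reshape(-1,2).astype(float)
    X=on_plane(k,c,.073)[:,:2]; f=least_squares(lambda x:np.hypot(X[:,0]-x[0],X[:,1]-x[1])-x[2],[.557,.285,.042],loss="soft_l1",f_scale=.002); print(n,"orig ring",f.x.round(4))
```

```text
wrist globe 3804 [0.5532 0.285  0.1529] 0.0003
wrist ring 21 [0.5569 0.2827] 0.0002 0.0714
wrist rim 23 [0.5568 0.2827] 0.0003 0.0532
scene globe 177 [0.5538 0.2863 0.1515] 0.0015
scene ring 29 [0.559  0.2832] 0.0016 0.0729
scene rim 14 [0.5589 0.283 ] 0.0008 0.0538
top orig ring [0.5562 0.2842 0.04  ]
scene orig ring [0.5595 0.2837 0.041 ]
```

Request:
arm_command --pt "0.002 0.001 0 0 0 0 0" --pt "0.0046 0.0016 0.01 0 0 0 0" --pt "0.0046 0.0016 0.025 0 0 0 0" --pt "0.0046 0.0016 0.04 0 0 0 0" --pt "0.0046 0.0016 0.05 0 0 0 0"

```text
time_s: 10.4
eef_pos: [0.5589, 0.2818, 0.2159]
eef_rot: [0.001, 0.995, -0.098, -0.002]
wrist_force: [0.1, -0.6, -2.1]
opening: 0.312
```

Request:
arm_command --pt "0 0 0.001 0 0 0 0" --pt "0 0 0.003 0 0 0 0" --pt "0 0 0.005 0 0 0 0" --pt "0 0 0.007 0 0 0 0" --pt "0 0 0.008 0 0 0 0"

```text
time_s: 10.9
eef_pos: [0.56, 0.2827, 0.2112]
eef_rot: [-0.0, 0.995, -0.098, 0.0]
wrist_force: [-0.6, -0.5, -1.9]
opening: 0.314
```

Request:
arm_command --pt "0 0 0.001 0 0 0 0" --pt "0 0 0.002 0 0 0 0" --pt "0 0 0.003 0 0 0 0" --pt "0 0 0.004 0 0 0 0" --pt "0 0 0.005 0 0 0 0"

```text
time_s: 11.4
eef_pos: [0.5599, 0.2828, 0.2065]
eef_rot: [-0.0, 0.995, -0.098, 0.0]
wrist_force: [-2.2, 0.9, 3.9]
opening: 0.312
```

Request:
arm_command --pt "-0.0005 -0.0002 0 0 0 0 0" --pt "-0.001 -0.0004 0 0 0 0 0" --pt "-0.001 -0.0004 0.001 0 0 0 0" --pt "-0.001 -0.0004 0.002 0 0 0 0" --pt "-0.001 -0.0004 0.002 0 0 0 0"

```text
time_s: 11.9
eef_pos: [0.559, 0.2833, 0.2039]
eef_rot: [-0.0, 0.995, -0.098, 0.0]
wrist_force: [-2.3, 2.8, 4.4]
opening: 0.312
```

Run:
```python
from h import *
o=ctrl.get_obs(); print(o["eef_pos"],o["wrist_force"],o["torque"])
```

```text
[0.55897876 0.28332577 0.20389794] [-2.31962502  2.80019315  4.37350341] [0.48549382 0.29877212 0.03682188]
```

Request:
arm_command --pt "-0.0006 -0.0004 0 0 0 0 0" --pt "-0.0012 -0.0008 0 0 0 0 0" --pt "-0.0012 -0.0008 0 0 0 0 0" --pt "-0.0012 -0.0008 0.001 0 0 0 0" --pt "-0.0012 -0.0008 0.002 0 0 0 0"

```text
time_s: 12.4
eef_pos: [0.5582, 0.2839, 0.202]
eef_rot: [0.0, 0.995, -0.098, 0.0]
wrist_force: [-0.0, 0.3, 5.3]
opening: 0.313
```

Run:
```python
from h import *
import pickle
from scipy.optimize import least_squares
o=ctrl.get_obs(); print(o["eef_pos"],o["wrist_force"],o["torque"])
w=cam("wrist"); s=cam("scene"); pickle.dump((w,s),open("c.pkl","wb"))
cv2.imwrite("pics/c.png",np.hstack([cv2.resize(w[0],(440,330)),cv2.resize(s[0][180:300,300:420],(330,330))])[:,:,::-1])
P=cloud(w)
g=P[(P[...,2]>.082)&(P[...,2]<.112)&(np.hypot(P[...,0]-.558,P[...,1]-.284)<.036)]
f=least_squares(lambda x:np.linalg.norm(g-x,axis=1)-.032,[.558,.284,.09],loss="soft_l1",f_scale=.002);print("globe",len(g),f.x.round(4),abs(f.fun).mean())
for n,R0,lo,hi in(("ring",.042,.062,.08),("rim",.05,.048,.058)):
    Q=P[(P[...,2]>lo)&(P[...,2]<hi)&(np.hypot(P[...,0]-.557,P[...,1]-.283)<.07)]
    a=np.arctan2(Q[:,1]-.283,Q[:,0]-.557); r=np.hypot(Q[:,1]-.283,Q[:,0]-.557); b=(a*18/np.pi).astype(int)
    E=np.array([Q[b==k][np.argmax(r[b==k])] for k in np.unique(b) if (b==k).sum()>4]); E=E[abs(np.hypot(E[:,0]-.557,E[:,1]-.283)-R0)<.008]
    f=least_squares(lambda x:np.hypot(E[:,0]-x[0],E[:,1]-x[1])-R0,[.557,.283],loss="soft_l1",f_scale=.002);print(n,len(E),f.x.round(4),np.median(E[:,2]).round(4),np.median(Q[:,2]).round(4))
```

```text
[0.55817467 0.28393264 0.20199205] [-0.01228578  0.33951903  5.25942576] [-0.13235656 -0.13124317  0.01723799]
globe 5027 [0.557  0.2826 0.0863] 0.000327464838889633
ring 25 [0.5571 0.2827] 0.0669 0.0684
rim 27 [0.5571 0.2827] 0.0538 0.0553
```

View pics/c.png

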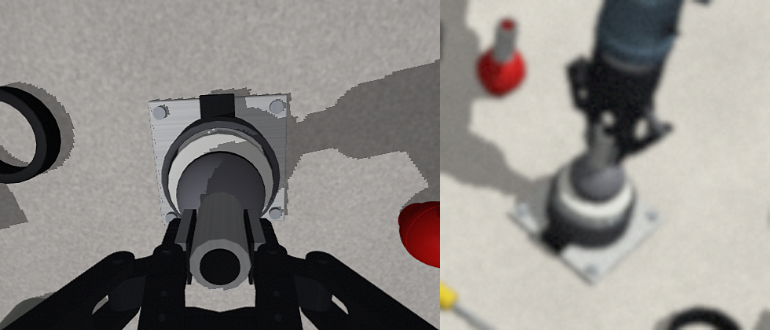

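The globe sits centred in the ring (both at x 0.557, y 0.2827) with almost no side force. The ring is about 5 mm down. I'll press on slowly.

Request:
arm_command --pt "0 0 0.0015 0 0 0 0" --pt "0 0 0.003 0 0 0 0" --pt "0 0 0.0045 0 0 0 0" --pt "0 0 0.006 0 0 0 0" --pt "0 0 0.007 0 0 0 0"

```text
time_s: 13.0
eef_pos: [0.5582, 0.284, 0.1954]
eef_rot: [0.0, 0.995, -0.098, 0.0]
wrist_force: [-0.4, -1.0, 7.7]
opening: 0.308
```

Request:
arm_command --pt "0 0 0.001 0 0 0 0" --pt "0 0 0.002 0 0 0 0" --pt "0 0 0.003 0 0 0 0" --pt "0 0 0.004 0 0 0 0" --pt "0 0 0.004 0 0 0 0"

```text
time_s: 13.5
eef_pos: [0.5583, 0.284, 0.1917]
eef_rot: [0.0, 0.995, -0.098, 0.001]
wrist_force: [-0.3, -0.6, 8.9]
opening: 0.315
```

```bash
cat > chk.py <<'E'
from h import *
from scipy.optimize import least_squares
o=ctrl.get_obs(); print(o["eef_pos"],o["wrist_force"],o["torque"],o["opening"])
w=cam("wrist"); s=cam("scene"); P=cloud(w)
rr=np.hypot(P[...,0]-.557,P[...,1]-.2827)
far=P[...,0]>.557
g=P[(P[...,2]>.068)&(P[...,2]<.096)&(rr<.034)]
f=least_squares(lambda x:np.linalg.norm(g-x,axis=1)-.032,[.557,.283,.075],loss="soft_l1",f_scale=.002);print("globe",len(g),f.x.round(4),abs(f.fun).mean().round(4))
a=P[(rr>.035)&(rr<.041)&far&(P[...,2]>.045)&(P[...,2]<.08)]; b=P[(rr>.0455)&(rr<.049)&far&(P[...,2]>.045)&(P[...,2]<.07)]
print("ring z",np.median(a[:,2]).round(4),len(a),"rim z",np.median(b[:,2]).round(4),len(b),"diff",(np.median(a[:,2])-np.median(b[:,2])).round(4))
import sys; cv2.imwrite(f"pics/{sys.argv[1]}.png",np.hstack([cv2.resize(w[0],(440,330)),cv2.resize(s[0][90:310,150:420],(330,270)) if 0 else cv2.resize(s[0][180:300,300:420],(330,330))])[:,:,::-1])
E
python3 chk.py d
```

```text
[0.55827337 0.28402413 0.19168126] [-0.27657361 -0.59454708  8.90619676] [-0.32544072  0.19017237 -0.05155844] 0.3147124030022026
globe 3283 [0.557  0.2826 0.0758] 0.0003
ring z 0.0582 1914 rim z 0.0555 1400 diff 0.0027
```

Request:
arm_command --pt "0 0 0.0008 0 0 0 0" --pt "0 0 0.0016 0 0 0 0" --pt "0 0 0.0024 0 0 0 0" --pt "0 0 0.003 0 0 0 0" --pt "0 0 0.003 0 0 0 0"

```text
time_s: 14.1
eef_pos: [0.5583, 0.284, 0.1889]
eef_rot: [0.0, 0.995, -0.098, 0.001]
wrist_force: [-0.6, -1.6, 10.0]
opening: 0.316
```

```bash
python3 chk.py e; sleep 0; python3 -c "
from h import *
for i in range(5): camera('scene'); print(ctrl.get_obs()['wrist_force'].round(2),ctrl.get_obs()['eef_pos'].round(4))
t=cam('top');P=cloud(t);Q=P[195:275,335:425].reshape(-1,3);Q=Q[(Q[:,2]>.05)&(Q[:,2]<.3)];print(np.percentile(Q[:,2],[1,50,99]))
x=Q-Q.mean(0);print(np.linalg.svd(x,full_matrices=False)[2][2]); save('top2',t[0])"
```

```text
[0.55829617 0.28403843 0.1889032 ] [-0.6209619  -1.63097996  9.95284371] [-0.35771298  0.2210578   0.03330948] 0.31593432560008533
globe 4014 [0.5571 0.2827 0.0731] 0.0003
ring z 0.0555 1907 rim z 0.0555 1428 diff 0.0
[-2.18 -1.07  8.81] [0.5583 0.284  0.189 ]
[-1.42 -2.3   9.1 ] [0.5583 0.284  0.189 ]
[-1.56 -1.18  9.81] [0.5583 0.284  0.189 ]
[-1.55 -1.03  9.51] [0.5583 0.284  0.189 ]
[-1.76 -1.33  9.5 ] [0.5583 0.284  0.189 ]
[0.06483979 0.0750805  0.08411559]
[5.63545945e-04 3.65014815e-03 9.99993179e-01]
```

View pics/e.png

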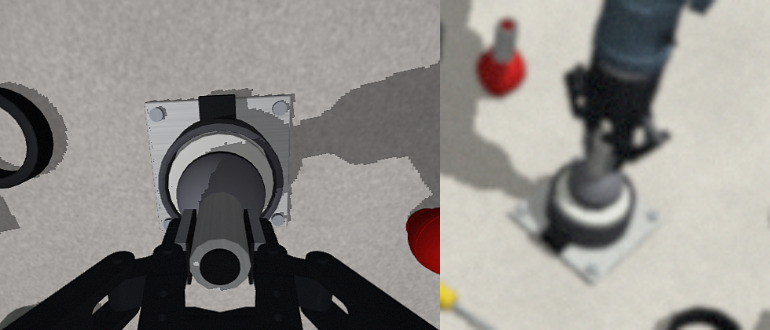

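View pics/top2.png

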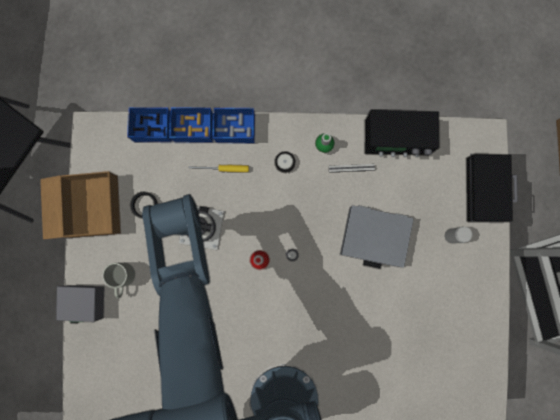

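```bash
python3 -c "
from bench import ctrl
print(ctrl.hand_in()); print(ctrl.get_obs()['time_s'])"
```

```text
the job is handed in; nothing more can be done
None
the job is handed in; nothing more can be done
```

I closed the cover, then gripped the grey head by its neck, seated it globe down in the ring and pressed the ring flush. I handed in at about 14.5 s with the head still gripped and the ring held down.

**Cover:** In the last top view it lies level on the box, with a median height of 0.075 m and a tilt under 0.004 rad. The highest push reading was about 10 N, after it had seated.

**Ring:** The wrist camera's depth showed the ring and collar rim at the same height (difference 0.0 mm). The arm's height (TCP z 0.189 m, about 18 mm below first contact) agrees.

**Force:** The spring force read about 11.3 N, counting the head's weight, where about 12 N was expected. That could mean up to 1–2 mm short of flush, but I went by the depth and height.

**Head:** The globe is centred in the ring to within the measurement. A small side force of 1–2 N remains at the wrist.

**Other objects:** The red and green look-alikes and the other loose things appear unmoved in the last top view. The arm hides part of the cradle and tape there. The wrist view shows only the head touching the cradle.

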